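# Bring a kiln post over the rack's rail and close the length gauge on it

### The job

Take the square hollow kiln post out of the rack: lift it clear over the front rail, though not so far that it meets the board above, and draw it forward. Lay it lengthwise and centred on the bed of the length gauge, between the sliding jaw and the end stop, and let go of it; then slide the jaw shut until the post is held against the stop and the jaw's sprung pad is pressed in about halfway, and leave it so. Do not knock the post hard against the rail, and leave the flat post, the small dark roll of tape and the small jar where they are.

Things in the scene. Friction and masses are not known exactly. Their poses are not given: they have to be found in the camera images.
- rack: Fixed plywood rack, 170 deep (x) x 224 wide (y) x 150 mm high; origin: centre of its underside, x to its back, open front at -x. Shelf top 60 mm up, 200 mm between the cheeks. Square and flat post lie on it side by side along x (within 4 degrees), near y = +48 and -48 mm, either way round, centres near x = -10 mm. Cheeks stand 78 mm high, but 150 mm behind x = +12 mm.
- board_edge (a point): Middle of the lower front edge of the rack's upper board, 138 mm above the worktop (78 mm above the shelf), at x = +12 mm in the rack's frame; its axes are the rack's. The board, 12 mm thick, runs from here to the back and covers the rear ends of the posts.
- rack_rail: The rack's fixed front retaining rail, wood, 200 mm long along the rack's y, 8 mm thick, 18 mm high above the shelf. Origin: middle of its underside, at x = -81 mm, z = 60 mm in the rack's frame. The posts' front ends lie about 3 to 11 mm behind it.
- square_post: The post to take: off-white ceramic kiln post, square 40 x 40 mm, 120 mm long, hollow lengthwise (18 mm bore), 0.18 to 0.27 kg. Origin: centre of its underside; x along its length, z up. On the shelf it has 38 mm free under the upper board.
- flat_post: The other kiln post, which stays: same ceramic, solid and flat, 120 mm long (its x), 58 mm wide (y), 24 mm high. Origin: centre of its underside.
- gauge: Fixed length gauge: dark steel bed, x from -127.5 to +107.5 mm, 80 mm wide, top 14 mm above the origin (centre line, on the underside). The jaw slides along x at the -x end, nearer the robot. The steel end stop (50 wide, 36 mm high) is clamped with its face somewhere from x = +65 to +85 mm, not reported: feel for contact. A post centred at x = -9 mm clears stop and open jaw.
- gauge_jaw (a joint): Slide of the gauge's jaw along the gauge's +x, in m: 0 fully open (0 to 0.010 at the start), at most 0.080, grows as it shuts. With the pad not pressed in, the pad's face stands at x = -95 mm + this value in the gauge's frame. The slide is stiff: about 8 N to move, and it stays where it is left.
- jaw_tab (a point): Point on the upright black tab by which the jaw is slid; axes are the gauge's. Tab 14 mm thick (gauge x), 24 mm wide (gauge y), from 50 to 84 mm above the bed; this point is on its middle line 70 mm above the bed (84 mm above the worktop), 32 mm behind the pad's face. Moves with the jaw.
- gauge_pad (a joint): Sprung steel contact pad of the jaw (34 wide x 30 mm high, facing the stop): how far it is pressed in, m; 0 free, 0.008 end of travel. It gives from 2.5 N, then 0.7 N per mm: halfway (4 mm) is 5.3 N on the post, about 13 N on the tab while the jaw moves. It does not give while merely pushing the loose post along the bed, only once the post meets the stop.
- foil_tape: Small dark roll of tape lying on the worktop, 55 mm across, 19 mm high; origin: centre of its underside. Stays.
- frit_jar: Small jar with a black lid, 37 mm across, 48 mm high; origin: centre of its underside. Stays.

How it is judged:
By the outcome, as a careful person would: the job done as asked, in the order asked, and still so for the second after the job is handed in, with the robot touching nothing.
It also fails if it takes over 64 s, if anything falls off the work surface, if the arm or the gripper's body presses on something with over 40 N, if the wrist force passes 120 N, or if a joint passes its speed limit or range.

### The arm

A 6-joint arm with a two-finger parallel gripper is mounted at the origin on a cart in front of the work surface, level with it; the furniture and walls round the work are solid. World frame = base frame: x ahead of the robot, y to its left, z up, the work surface at z = 0. Lengths are in m, angles in rad, forces in N, time in s.
With the tool pointing down it reaches from about 0.325 to 0.775 m from the base axis. Payload 5.5 kg.
Tool frame: the origin (TCP) lies on the centre line of the jaws, within the pads' length; the fingertips stand 22 mm ahead of it and the grasp point (between the pads) lies 3 mm ahead of it; z points along the fingers, y is the line along which they close (so a half turn about z gives the same grasp; the last joint's range is limited). The gripper opens to 85 mm and grips with 20 to 120 N. Pads are 22 mm wide; open, the fingers measure 114 mm over their backs; the gripper's body (76 mm by 85 mm) begins 54 mm behind the grasp point. The pads swing forward as they close: fully open they stand 13 mm farther back than shut.
Start: joints at [-1.271, 0.091, 1.231, -0, 1.82, -0.057], TCP at [0.21, -0.562, 0.223] pointing down, gripper open.
Joint ranges: [-2.87, 2.87], [-0.86, 2.18], [0.17, 2.46], [-1.51, 4.65], [0.06, 2.69], [-2.65, 2.65]. Speed limits (rad/s): [2.57, 2.57, 3.01, 3.14, 3.14, 3.14].

### API

Orientations are given as a unit quaternion [w, x, y, z].
In Python, from station import get_state, snapshot, arm gives the robot as it stands.
- The arm moves only by the tool jog_arm, never from a script. Its argument "series" is a list of rows, each a list of 7 numbers: the opening, from 0 (shut) to 1 (fully open), then the shift along the tool's x, y, z scaled (see below), then the turn, a rotation vector about the tool's x, y, z scaled (see below). A call has 1 to 12 rows; each row shifts and turns the commanded pose from where the row before left it, along the tool's axes as they then stand; what a row does not reach is not made up. The controller multiplies each number of a shift by 25 mm and each number of a turn by 0.15 rad. A row lasts 1/8 s, in which the tool goes at most 62.5 mm and 10.7 degrees, less where a joint would pass 70% of its speed; a pose out of reach is approached as far as the arm can. A call with a number of a shift or a turn outside -1 to 1 is refused whole. A call with a gripper value outside its range is refused whole. The fingers move at their own pace and stop on an object; "newtons" is the grip in N (left out, the last holds). Time passes only in rows, so rows that do not move let the fingers close. It gives the time, the measured TCP pose, the force, the opening and the grip force at its end, in the units of the state.
- get_state(): the state, without advancing time (a new reading comes with each control period).
- snapshot(name): name is "scene" or "side" or "wrist"; returns a dict with "img" (480x640x3 uint8, red, green, blue), "fx", "fy", "cx", "cy" (pixels), "k1" (the pictures are not rectified: a ray, as slopes to the right and down, at radius r is drawn at 1 + k1 r^2 times it, then the intrinsics apply), "extrinsics" (4x4, takes a point from camera to world coordinates). Camera axes: x right, y up, looking along -z (the intrinsics and any distortion apply to the point x, -y, -z); pixel columns grow to the right and rows downward; lengths in m; the calibration is good to about 2 mm. A picture is of the moment at which its call begins. There is no depth.
- arm.finish_job(): hands the job in; it is judged then, once.
The state is a dict: "t": time; "joint_positions": joint angles; "joint_velocities": joint speeds; "tau": joint torques, N m; "position": TCP position; "tool_rot": TCP orientation; "ft_force": force on the tool from outside, world axes, zero at the start; "wrist_torque": the same for the moment, N m; "width": opening from 0.0 (shut) to 1.0 (fully open); "grasp_force": force on a finger pad.
Only numpy, scipy, OpenCV 4.12 (cv2) and the standard library are available. Lean on these libraries where they do the work, as an engineer would, in place of code of your own. Each camera call takes 0.05 s, during which the arm holds its last target. There are 200 camera calls.

## Working session

There is one attempt and no reset: what is moved stays moved. The work goes in short steps, Python scripts to look and compute and a tool call to move; the robot and the scene stay as the last step left them, time stands still between calls to the robot, and variables do not carry over. Pictures are saved under pics/ and viewed, at most 10 in all, crops included, and the job is handed in when it is done.

Besides the shell and the picture viewer there is one more tool, called after ">>>" by a JSON object that holds its "op" and its "data", one argument or row to a line. jog_arm: Moves the arm, as the interface text tells. Its arguments: {"type":"object","properties":{"series":{"type":"array","items":{"type":"array","items":{"type":"number","minimum":-1,"maximum":1}}},"newtons":{"type":"number"}},"required":["series"]}

```bash
mkdir -p pics; ls; cat > h.py <<'E'
import numpy as np, cv2, pickle
from station import get_state, snapshot, arm
def ray(s,u,v):
    x=(u-s["cx"])/s["fx"]; y=(v-s["cy"])/s["fy"]
    rd=np.hypot(x,y); r=rd
    for _ in range(20): r=rd/(1+s["k1"]*r*r)
    k=r/rd if rd>0 else 1
    E=np.array(s["extrinsics"]); d=E[:3,:3]@np.array([x*k,-y*k,-1]); return E[:3,3],d
def onz(s,u,v,z):
    o,d=ray(s,u,v); return o+d*(z-o[2])/d[2]
def proj(s,P):
    E=np.array(s["extrinsics"]); p=E[:3,:3].T@(np.array(P)-E[:3,3]); x=p[0]/-p[2]; y=-p[1]/-p[2]
    f=1+s["k1"]*(x*x+y*y); return s["cx"]+s["fx"]*x*f, s["cy"]+s["fy"]*y*f
def tri(s1,p1,s2,p2):
    o1,d1=ray(s1,*p1); o2,d2=ray(s2,*p2); A=np.c_[d1,-d2]; t=np.linalg.lstsq(A,o2-o1,rcond=None)[0]
    a,b=o1+t[0]*d1,o2+t[1]*d2; return (a+b)/2,np.linalg.norm(a-b)
def snap(name,fn):
    s=snapshot(name); pickle.dump(s,open(fn+".pkl","wb")); cv2.imwrite("pics/"+fn+".png",s["img"][:,:,::-1]); return s
def load(fn): return pickle.load(open(fn+".pkl","rb"))
E
python3 - <<'E'
from h import *
for n in ["scene","side","wrist"]:
    s=snap(n,n+"0"); print(n,s["fx"],s["cx"],s["cy"],s["k1"],np.round(s["extrinsics"],3).tolist())
st=get_state(); print(st["tool_rot"],st["position"],st["width"],st["t"])
a=load("scene0")["img"];b=load("side0")["img"]
E
```

```text
pics
scene 620.56422829798 311.44893819325966 240.91107724552845 -0.16750237059666434 [[-0.35, 0.441, -0.827, -0.637], [-0.937, -0.181, 0.3, 0.402], [-0.017, 0.879, 0.476, 0.78], [0.0, 0.0, 0.0, 1.0]]
side 609.803819727616 316.7816773490416 234.08185416075858 -0.12236152852047073 [[0.999, 0.029, -0.033, 0.484], [-0.044, 0.602, -0.797, -1.075], [-0.003, 0.798, 0.603, 0.925], [0.0, 0.0, 0.0, 1.0]]
wrist 403.4197934892985 319.27199394553514 241.0360488226771 0.03090216097249599 [[0.349, 0.885, 0.309, 0.288], [-0.937, 0.33, 0.114, -0.534], [-0.001, -0.329, 0.944, 0.374], [0.0, 0.0, 0.0, 1.0]]
[-7.72139130e-04  9.84126712e-01  1.77465514e-01 -9.65235182e-05] [ 0.20949827 -0.5619872   0.22188094] 0.994277281843 0.15
```

View pics/scene0.png

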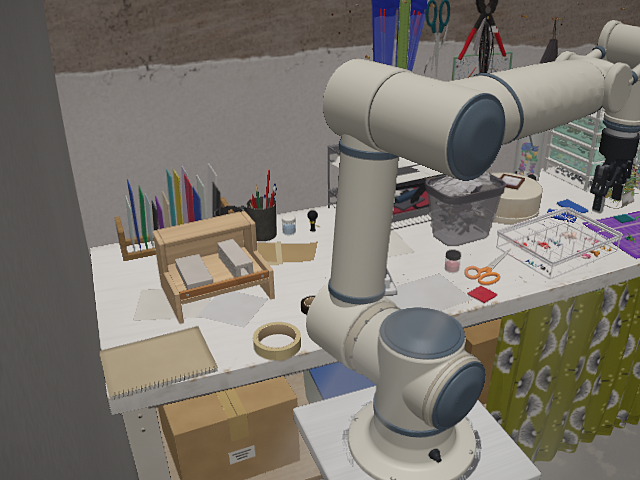

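View pics/side0.png

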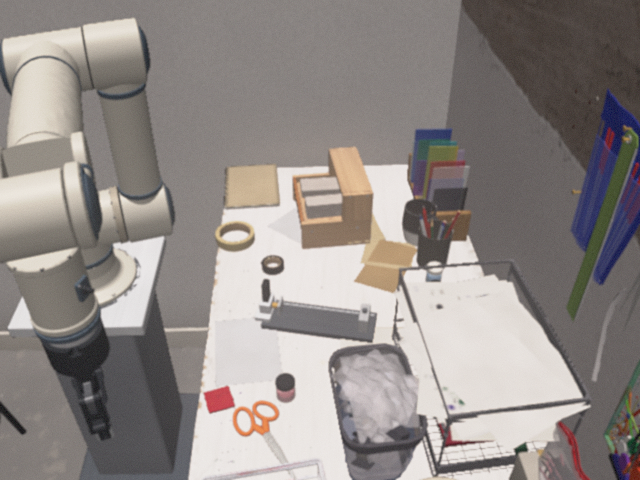

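The scene view shows the rack at about (215,265), with the flat post at (193,271) and the square post at (236,258). The side view shows the gauge at about (320,318) with its tab at (266,290), the dark tape roll at (272,265) and the jar at (285,387). I'll enlarge both next.

```bash
python3 - <<'E'
import cv2, numpy as np
a=cv2.imread("pics/scene0.png")[205:325,150:280]; b=cv2.imread("pics/side0.png")
c=b[145:255,285:385]; d=b[250:345,250:390]
cv2.imwrite("pics/c1.png",np.hstack([cv2.resize(a,(390,360)+() ,interpolation=cv2.INTER_CUBIC) if 0 else cv2.resize(a,(410,378),interpolation=cv2.INTER_CUBIC), cv2.resize(c,(344,378),interpolation=cv2.INTER_CUBIC)]))
cv2.imwrite("pics/c2.png",cv2.resize(d,None,fx=5,fy=5,interpolation=cv2.INTER_CUBIC))
E
```

```text
(no output)
```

View pics/c1.png

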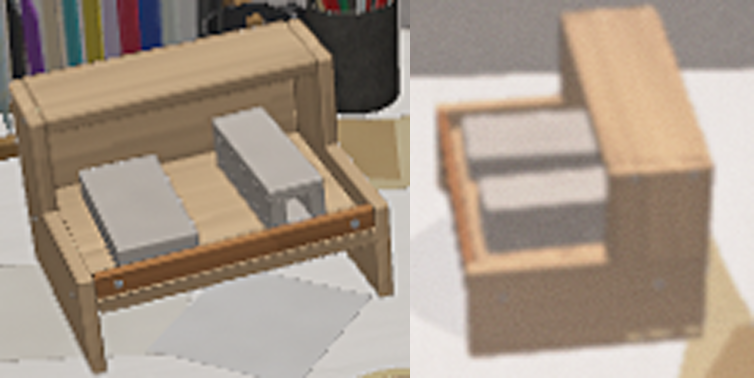

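View pics/c2.png

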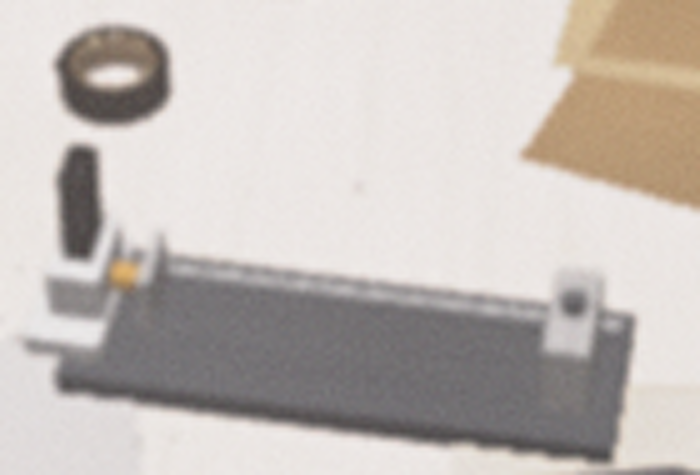

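The square post is the right-hand one in the scene view, and its front end is open toward the rail. The gauge runs with its jaw and tab at the left (near the robot) and its stop at the right, near (573,310) in the crop. Next I'll turn those pixels into points.

```bash
python3 - <<'E'
from h import *
sc=load("scene0"); si=load("side0")
A=lambda u,v:(150+u/3.154,205+v/3.15)
B=lambda u,v:(285+(u-410)/3.44,145+v/3.436)
C=lambda u,v:(250+u/5,250+v/5)
p=lambda n,s,uv,z:print(n,np.round(onz(s,*uv,z)*1e3,1))
for n,uv in dict(bfl=(48,97),bfr=(335,55),bbl=(10,83),bbr=(297,20)).items(): p("sc150 "+n,sc,A(*uv),.15)
for n,uv in dict(near_f=(611,170),near_b=(711,167),far_f=(562,12),far_b=(652,7)).items(): p("si150 "+n,si,B(*uv),.15)
for n,uv in dict(cheekL=(88,272),cheekR=(389,204)).items(): p("sc78 "+n,sc,A(*uv),.078)
for n,uv in dict(nearf=(470,272),farf=(437,108)).items(): p("si78 "+n,si,B(*uv),.078)
for n,uv in dict(sqFL=(281,196),sqFR=(322,180),sqBL=(213,121),sqBR=(263,108)).items(): p("sc100 "+n,sc,A(*uv),.100)
for n,uv in dict(sqFnear=(484,212),sqFfar=(482,173)).items(): p("si100 "+n,si,B(*uv),.100)
for n,uv in dict(FL=(118,250),FR=(198,232),BL=(79,170),BR=(152,157)).items(): p("sc84 flat"+n,sc,A(*uv),.084)
for n,uv in dict(nl=(58,376),nr=(612,447),fr=(634,318)).items(): p("si14 "+n,si,C(*uv),.014)
p("tab top",si,C(82,148),.098); p("stop top near",si,C(553,268),.05);p("stop top far",si,C(605,270),.05)
p("stop face base",si,C(545,350),.014);p("stop face base",si,C(590,355),.014)
p("tape top",si,C(112,60),.019); p("jar top",si,(285,380),.048)
E
```

```text
sc150 bfl [602.2 294.9 150. ]
sc150 bfr [587.3  89.9 150. ]
sc150 bbl [634.5 317.4 150. ]
sc150 bbr [654.5 100.1 150. ]
si150 near_f [594.9  98.3 150. ]
si150 near_b [662.4  98.9 150. ]
si150 far_f [575.2 316.6 150. ]
si150 far_b [643.8 321.2 150. ]
sc78 cheekL [480.8 296.2  78. ]
sc78 cheekR [489.6  83.3  78. ]
si78 nearf [498.8  85.4  78. ]
si78 farf [478.8 300.1  78. ]
sc100 sqFL [492.1 158.6 100. ]
sc100 sqFR [502.4 126.6 100. ]
sc100 sqBL [615.2 177.9 100. ]
sc100 sqBR [620.8 138.7 100. ]
si100 sqFnear [509.9 125.4 100. ]
si100 sqFfar [509.9 174.6 100. ]
sc84 flatFL [490.9 273.3  84. ]
sc84 flatFR [493.4 217.7  84. ]
sc84 flatBL [609.1 279.9  84. ]
sc84 flatBR [607.8 226.5  84. ]
si14 nl [ 406.1 -178.3   14. ]
si14 nr [ 631.2 -229.    14. ]
si14 fr [ 649.  -155.6   14. ]
tab top [ 419.7 -131.1   98. ]
stop top near [ 612.5 -160.9   50. ]
stop top far [ 633.9 -163.2   50. ]
stop face base [ 609.5 -172.6   14. ]
stop face base [ 628.  -176.5   14. ]
tape top [426.2  20.4  19. ]
jar top [ 455.2 -353.2   48. ]
```

The rack's yaw is about +5° with its origin near (574,197). The square post's front end is near (505,148) with a yaw of about 7°. The gauge's yaw is about -13° with its origin near (535,-168). Sizes match the given ones to within about 5 mm. I'll move over the rack for a close look.

>>> {"op": "jog_arm", "data": {
  "series": [
    [1, 0.5, -0.5, -0.1, 0, 0, 0],
    [1, 0.9, -0.97, -0.1, 0, 0, 0],
    [1, 0.9, -0.97, -0.1, 0, 0, 0],
    [1, 0.9, -0.97, -0.1, 0, 0, 0],
    [1, 0.9, -0.97, -0.1, 0, 0, 0],
    [1, 0.9, -0.97, -0.1, 0, 0, 0],
    [1, 0.9, -0.97, -0.1, 0, 0, 0],
    [1, 0.9, -0.97, -0.1, 0, 0, 0],
    [1, 0.9, -0.97, 0, 0, 0, 0],
    [1, 0.9, -0.97, 0, 0, 0, 0],
    [1, 0.9, -0.97, 0, 0, 0, 0],
    [1, 0.9, -0.97, 0, 0, 0, 0]
  ]
}}

```text
t: 1.65
position: [0.3557, -0.2078, 0.243]
tool_rot: [0.0, 0.984, 0.178, 0.0]
ft_force: [0.1, -0.1, -0.7]
width: 1.002
grasp_force: 0.0
```

>>> {"op": "jog_arm", "data": {
  "series": [
    [1, 0.9, -0.97, 0, 0, 0, 0],
    [1, 0.9, -0.97, 0, 0, 0, 0],
    [1, 0.9, -0.97, 0, 0, 0, 0],
    [1, 0.9, -0.97, 0, 0, 0, 0],
    [1, 0.9, -0.97, 0, 0, 0, 0],
    [1, 0.9, -0.97, 0, 0, 0, 0],
    [1, 0.9, -0.97, 0, 0, 0, 0],
    [1, 0.9, -0.97, 0, 0, 0, 0],
    [1, 0.9, -0.97, 0, 0, 0, 0],
    [1, 0.9, -0.97, 0, 0, 0, 0],
    [1, 0.9, -0.97, 0, 0, 0, 0],
    [1, 0.4, -0.45, 0, 0, 0, -0.5]
  ]
}}

```text
t: 3.15
position: [0.4992, 0.1428, 0.2427]
tool_rot: [-0.0, 0.976, 0.216, -0.0]
ft_force: [-0.3, -0.6, 0.3]
width: 1.0
grasp_force: 0.0
```

>>> {"op": "jog_arm", "data": {
  "series": [
    [1, 0, 0, 0, 0, 0, -1],
    [1, 0, 0, 0, 0, 0, -1],
    [1, 0, 0, 0, 0, 0, -1],
    [1, 0, 0, 0, 0, 0, -1],
    [1, 0, 0, 0, 0, 0, -1],
    [1, 0, 0, 0, 0, 0, -1],
    [1, 0, 0, 0, 0, 0, -1],
    [1, 0, 0, 0, 0, 0, -1],
    [1, 0, 0, 0, 0, 0, -1],
    [1, 0, 0, 0, 0, 0, -1],
    [1, 0, 0, 0, 0, 0, -1],
    [1, 0, 0, 0, 0, 0, -1]
  ]
}}

```text
t: 4.65
position: [0.4989, 0.1413, 0.243]
tool_rot: [-0.0, 0.437, 0.9, 0.0]
ft_force: [0.2, -0.2, -0.2]
width: 1.003
grasp_force: 0.0
```

>>> {"op": "jog_arm", "data": {
  "series": [
    [0.75, 0, 0, 0, 0, 0, -1],
    [0.75, 0, 0, 0, 0, 0, -1],
    [0.75, 0, 0, 0, 0, 0, -1],
    [0.75, 0, 0, 0, 0, 0, -1],
    [0.75, 0, 0, 0, 0, 0, -1],
    [0.75, 0, 0, 0, 0, 0, -1],
    [0.75, 0, 0, 0, 0, 0, -0.9],
    [0.75, 0, 0, 0, 0, 0, 0],
    [0.75, 0, 0, 0, 0, 0, 0]
  ]
}}

```text
t: 5.78
position: [0.4994, 0.141, 0.243]
tool_rot: [0.0, -0.061, 0.998, 0.0]
ft_force: [-0.1, 0.0, -0.2]
width: 0.749
grasp_force: 0.0
```

```bash
cat >> h.py <<'E'
from scipy.spatial.transform import Rotation as R
def tool(st=None):
    st=st or get_state(); q=st["tool_rot"]; return np.array(st["position"]),R.from_quat([q[1],q[2],q[3],q[0]]).as_matrix()
def togo(target,yaw=None):
    "tool-axis shift in mm/25 and z-turn/0.15 to world target (m) and tool-x yaw (deg)"
    p,M=tool(); d=M.T@(np.array(target)-p); y=np.arctan2(M[1,0],M[0,0])
    print("pos",np.round(p*1e3,1),"yaw",round(np.degrees(y),2),"tilt",np.round(M[2],3),"shift/25mm",np.round(d/.025,3))
    if yaw is not None: print("turn z /0.15:",round(-((np.radians(yaw)-y+np.pi)%(2*np.pi)-np.pi)/.15,3))
E
python3 - <<'E'
from h import *
s=snap("wrist","w1"); st=get_state(); print(st["t"],st["joint_positions"],st["width"],st["ft_force"]); togo([.5,.145,.24],187)
print(np.round(s["extrinsics"],3).tolist())
E
```

```text
5.825 [ 2.09325858e-01 -1.21750451e-01  1.40571004e+00  7.90083448e-05
  1.85746774e+00 -1.48483564e+00] 0.7515916808672802 [0.03538759 0.33710971 0.22649784]
pos [499.5 140.9 242.9] yaw -172.93 tilt [-0.  0. -1.] shift/25mm [-0.039  0.16   0.116]
turn z /0.15: 0.008
[[-0.122, -0.937, -0.326, 0.414], [0.992, -0.116, -0.04, 0.129], [-0.0, -0.329, 0.944, 0.395], [0.0, 0.0, 0.0, 1.0]]
```

View pics/w1.png

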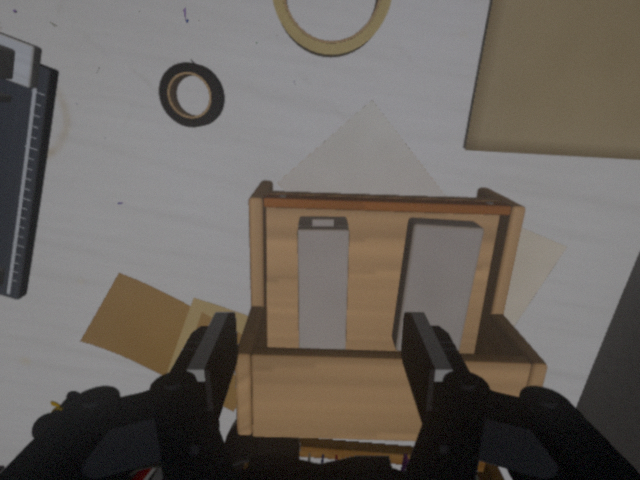

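The wrist view shows the square post with its front top edge at (299..347, 228) and the board edge at about row 348. The rail runs along row ~203 and the flat post is on the right at x 400–480. I'll measure the post's top face at z = 0.100.

```bash
python3 - <<'E'
from h import *
s=load("w1"); im=s["img"]; hsv=cv2.cvtColor(im,cv2.COLOR_RGB2HSV)
m=((hsv[...,1]<50)).astype(np.uint8)
roi=np.zeros_like(m); roi[200:350,270:395]=1; m*=roi
L=[];Rr=[]
for v in range(235,342,3):
    u=np.where(m[v,285:365])[0]+285
    if len(u): L.append(onz(s,u[0]-.0,v,.1)[:2]); Rr.append(onz(s,u[-1]+1,v,.1)[:2])
L=np.array(L);Rr=np.array(Rr)
for A in (L,Rr):
    vx,vy,x0,y0=cv2.fitLine(A.astype(np.float32),cv2.DIST_HUBER,0,.001,.001).ravel(); k=vy/vx
    print("yaw",np.degrees(np.arctan(k)),"y@x=.53",y0+k*(.53-x0))
print("rows of first",(hsv[215:245,323,1]).tolist(), im[215:245,323].mean(1).astype(int).tolist())
for uv in [(299,229),(347,228)]: print("front",np.round(onz(s,*uv,.1)*1e3,1))
for uv in [(265,198),(508,207)]: print("railtop",np.round(onz(s,*uv,.078)*1e3,1))
for uv in [(268,349),(500,356)]: print("board lower?",np.round(onz(s,*uv,.15)*1e3,1),np.round(onz(s,*uv,.138)*1e3,1))
for uv in [(251,197),(524,206)]: print("cheek front out",np.round(onz(s,*uv,.078)*1e3,1))
for uv in [(408,222),(480,226)]: print("flat front",np.round(onz(s,*uv,.084)*1e3,1))
E
```

```text
yaw 6.7556076 y@x=.53 0.12702648
yaw 6.7391224 y@x=.53 0.16642359
rows of first [94, 76, 54, 43, 33, 18, 22, 21, 19, 19, 20, 28, 36, 38, 39, 31, 24, 19, 21, 15, 19, 21, 15, 25, 19, 16, 19, 22, 15, 17] [95, 82, 67, 70, 87, 109, 112, 115, 114, 116, 106, 85, 66, 67, 79, 101, 110, 117, 117, 118, 114, 113, 115, 116, 114, 119, 117, 112, 116, 114]
front [507.9 125.3 100. ]
front [502.6 161.7 100. ]
railtop [492.4  95.3  78. ]
railtop [476.1 289.6  78. ]
board lower? [583.  113.8 150. ] [591.3 113.  138. ]
board lower? [568.1 277.  150. ] [575.7 284.2 138. ]
cheek front out [493.   84.1  78. ]
cheek front out [473.8 301.9  78. ]
flat front [496.5 211.2  84. ]
flat front [492.8 268.8  84. ]
```

```bash
python3 -c "
from h import *
togo([.530,.1467,.09],186.75)"
```

```text
pos [499.5 140.9 242.9] yaw -172.93 tilt [-0.  0. -1.] shift/25mm [-1.237  0.08   6.117]
turn z /0.15: 0.037
```

>>> {"op": "jog_arm", "data": {
  "series": [
    [0.62, -0.62, 0.04, 0, 0, 0, 0.037],
    [0.62, -0.62, 0.04, 0, 0, 0, 0],
    [0.62, 0, 0, 0.8, 0, 0, 0],
    [0.62, 0, 0, 0.8, 0, 0, 0],
    [0.62, 0, 0, 0.8, 0, 0, 0],
    [0.62, 0, 0, 0.8, 0, 0, 0],
    [0.62, 0, 0, 0.4, 0, 0, 0],
    [0.62, 0, 0, 0, 0, 0, 0],
    [0.62, 0, 0, 0, 0, 0, 0]
  ]
}}

```text
t: 6.95
position: [0.5307, 0.1466, 0.1537]
tool_rot: [0.001, -0.06, 0.998, 0.0]
ft_force: [0.1, -0.1, -0.5]
width: 0.617
grasp_force: 0.0
```

```bash
python3 - <<'E'
from h import *
s=snap("wrist","w2"); togo([.530,.1467,.09],186.75); print(get_state()["width"])
E
```

```text
pos [530.8 146.6 153.9] yaw -173.15 tilt [-0.002  0.    -1.   ] shift/25mm [0.037 0.009 2.557]
turn z /0.15: 0.012
0.6152102451808792
```

View pics/w2.png

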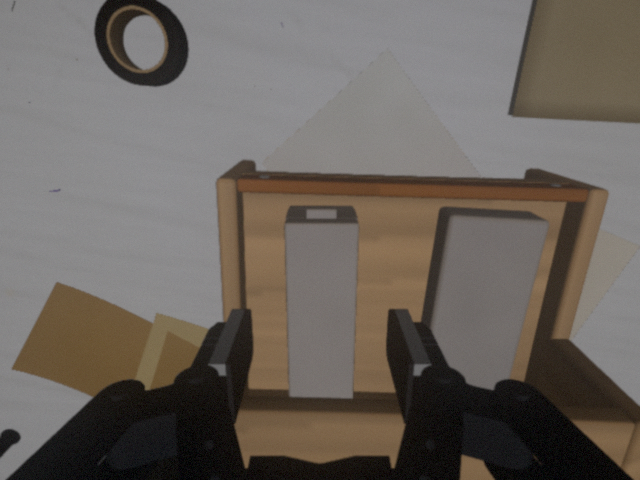

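The post (columns 287–357, front edge at row 221) is centred between the fingertips (250 and 388). I'll check the front-edge and board distances, then go down.

```bash
python3 - <<'E'
from h import *
s=load("w2")
for uv,z in [((287,221),.1),((357,221),.1),((321,397),.138),((321,403),.15),((350,180),.078),((321,397),.1)]: print(uv,z,np.round(onz(s,*uv,z)*1e3,1))
E
```

```text
(287, 221) 0.1 [507.1 125.4 100. ]
(357, 221) 0.1 [502.7 162.3 100. ]
(321, 397) 0.138 [585.9 153.  138. ]
(321, 403) 0.15 [579.2 152.1 150. ]
(350, 180) 0.078 [485.5 157.6  78. ]
(321, 397) 0.1 [617.9 157.  100. ]
```

>>> {"op": "jog_arm", "data": {
  "series": [
    [0.62, 0.03, 0, 0.7, 0, 0, 0],
    [0.62, 0, 0, 0.7, 0, 0, 0],
    [0.62, 0, 0, 0.5, 0, 0, 0],
    [0.62, 0, 0, 0.3, 0, 0, 0],
    [0.62, 0, 0, 0.2, 0, 0, 0],
    [0.62, 0, 0, 0, 0, 0, 0]
  ]
}}

```text
t: 7.75
position: [0.5296, 0.1464, 0.0926]
tool_rot: [-0.0, -0.06, 0.998, -0.0]
ft_force: [-0.5, -0.5, 1.2]
width: 0.62
grasp_force: 0.0
```

>>> {"op": "jog_arm", "data": {
  "newtons": 80,
  "series": [
    [0.5, 0, 0, 0.05, 0, 0, 0],
    [0.3, 0, 0, 0, 0, 0, 0],
    [0.2, 0, 0, 0, 0, 0, 0],
    [0.2, 0, 0, 0, 0, 0, 0],
    [0.2, 0, 0, 0, 0, 0, 0]
  ]
}}

```text
t: 8.38
position: [0.5297, 0.1464, 0.0918]
tool_rot: [0.0, -0.06, 0.998, 0.0]
ft_force: [-0.1, 0.1, 0.8]
width: 0.199
grasp_force: 0.5
```

```bash
python3 - <<'E'
from h import *
s=snap("wrist","w3"); st=get_state(); print(st["width"],st["grasp_force"],st["ft_force"])
E
```

```text
0.19816402459337318 0.6280943658202887 [ 0.78898223 -0.60395191  0.93392113]
```

View pics/w3.png

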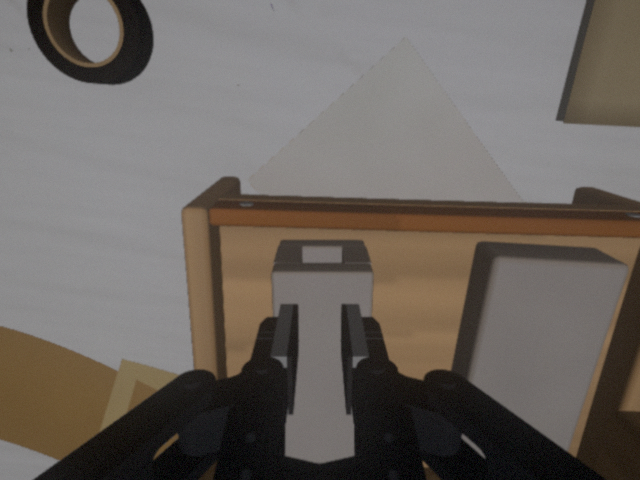

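The view shows the fingers (columns 274–366, tips near row 305) shut above the post's top instead of around it. I'll check where the tips should appear.

```bash
python3 - <<'E'
from h import *
s=load("w3"); p,M=tool()
for dz in (-.03,-.02,-.01,0,.003,.022):
  for dy in (-.0085,.0085):
    print(dz,dy,[np.round(proj(s,p+M@np.array([dx,dy,dz])),0).tolist() for dx in (-.011,.011)])
s=load("w2"); p2=np.array([.5308,.1466,.1539])
for dz in (-.02,-.01,0,.022): print(dz,[np.round(proj(s,p2+M@np.array([dx,dy,dz])),0).tolist() for dx in (-.011,.011) for dy in (-.0263,.0263)])
print(np.round(proj(load("w3"),[.5049,.1438,.1]),0), np.array(load("w3")["extrinsics"])[:3,3]-p)
E
```

```text
-0.03 -0.0085 [[299.0, 384.0], [298.0, 331.0]]
-0.03 0.0085 [[345.0, 384.0], [347.0, 331.0]]
-0.02 -0.0085 [[300.0, 367.0], [299.0, 316.0]]
-0.02 0.0085 [[344.0, 367.0], [345.0, 316.0]]
-0.01 -0.0085 [[301.0, 351.0], [300.0, 303.0]]
-0.01 0.0085 [[342.0, 351.0], [343.0, 303.0]]
0 -0.0085 [[302.0, 338.0], [301.0, 292.0]]
0 0.0085 [[341.0, 338.0], [342.0, 292.0]]
0.003 -0.0085 [[302.0, 334.0], [302.0, 289.0]]
0.003 0.0085 [[341.0, 334.0], [342.0, 289.0]]
0.022 -0.0085 [[304.0, 313.0], [303.0, 271.0]]
0.022 0.0085 [[339.0, 313.0], [340.0, 271.0]]
-0.02 [[254.0, 367.0], [390.0, 367.0], [251.0, 317.0], [394.0, 317.0]]
-0.01 [[258.0, 352.0], [386.0, 352.0], [255.0, 304.0], [389.0, 304.0]]
0 [[261.0, 338.0], [383.0, 338.0], [259.0, 292.0], [385.0, 292.0]]
0.022 [[267.0, 313.0], [376.0, 313.0], [265.0, 271.0], [378.0, 271.0]]
[323. 269.] [-0.0856146  -0.01122771  0.15175019]
```

The fingertips appear about 15 mm behind the reported TCP rather than ahead of it. The gap in pixels agrees with this in all three wrist views. I'll check by triangulating the post's top edge from the stored views, then reopen and go lower in small steps while watching the force.

```bash
python3 - <<'E'
from h import *
sc=[load("w%d"%i) for i in (1,2,3)]
# front top edge row along centre column: strongest dark->bright transition
rows=[]
for s,(u,a,b) in zip(sc,[(310,220,245),(308,208,240),(300,245,290)]):
    g=s["img"][:,u-4:u+5].mean((1,2)); 
    d=np.diff(g); k=a+np.argmax(d[a:b]); rows.append((u,k+1)); print(u,k+1,g[a:b].astype(int).tolist())
p1=rows[0];
for s,q in zip(sc,rows): 
    for z in (.06,.08,.1,.11): print(z,np.round(onz(s,*q,z)*1e3,1)[0],end="; ")
    print()
E
```

```text
310 230 [76, 78, 77, 76, 76, 76, 70, 62, 66, 83, 102, 111, 115, 116, 115, 115, 114, 115, 115, 115, 115, 113, 114, 114, 114]
308 223 [67, 80, 92, 97, 98, 99, 98, 99, 98, 95, 82, 66, 59, 61, 70, 89, 105, 113, 114, 114, 115, 114, 114, 114, 115, 114, 114, 114, 114, 115, 113, 113]
300 272 [64, 69, 73, 74, 76, 75, 75, 75, 75, 75, 75, 75, 73, 73, 73, 72, 71, 68, 63, 57, 57, 57, 59, 60, 60, 66, 80, 97, 108, 112, 114, 116, 116, 117, 115, 116, 116, 115, 115, 115, 115, 115, 116, 115, 115]
0.06 520.4; 0.08 514.1; 0.1 507.7; 0.11 504.5; 
0.06 519.0; 0.08 512.9; 0.1 506.9; 0.11 503.9; 
0.06 524.9; 0.08 516.1; 0.1 507.3; 0.11 502.9;
```

>>> {"op": "jog_arm", "data": {
  "series": [
    [0.62, 0, 0, 0, 0, 0, 0],
    [0.62, 0, 0, 0, 0, 0, 0],
    [0.62, 0, 0, 0, 0, 0, 0],
    [0.62, 0, 0, 0.1, 0, 0, 0],
    [0.62, 0, 0, 0.1, 0, 0, 0],
    [0.62, 0, 0, 0.1, 0, 0, 0],
    [0.62, 0, 0, 0, 0, 0, 0]
  ]
}}

```text
t: 9.3
position: [0.5294, 0.1463, 0.0836]
tool_rot: [-0.0, -0.06, 0.998, -0.0]
ft_force: [0.1, -0.1, -0.1]
width: 0.623
grasp_force: 0.0
```

Three views agree on z = 0.100 with the post's front at x = 0.507. I'll go down further in small steps.

>>> {"op": "jog_arm", "data": {
  "series": [
    [0.62, 0, 0, 0.15, 0, 0, 0],
    [0.62, 0, 0, 0.15, 0, 0, 0],
    [0.62, 0, 0, 0.1, 0, 0, 0],
    [0.62, 0, 0, 0, 0, 0, 0]
  ]
}}

```text
t: 9.8
position: [0.5294, 0.1463, 0.0736]
tool_rot: [-0.0, -0.06, 0.998, -0.0]
ft_force: [0.1, -0.3, -0.3]
width: 0.616
grasp_force: 0.0
```

>>> {"op": "jog_arm", "data": {
  "series": [
    [0.62, 0, 0, 0.15, 0, 0, 0],
    [0.62, 0, 0, 0.15, 0, 0, 0],
    [0.62, 0, 0, 0.1, 0, 0, 0],
    [0.62, 0, 0, 0, 0, 0, 0]
  ]
}}

```text
t: 10.3
position: [0.5294, 0.1463, 0.0636]
tool_rot: [-0.0, -0.06, 0.998, -0.0]
ft_force: [0.2, -0.1, -0.3]
width: 0.618
grasp_force: 0.0
```

```bash
python3 - <<'E'
from h import *
s=snap("wrist","w4"); b=snap("side","s4"); 
im=np.hstack([s["img"][200:480,200:440],cv2.resize(b["img"][120:250,270:390],(259,280),interpolation=cv2.INTER_CUBIC)])
cv2.imwrite("pics/c4.png",im[:,:,::-1])
E
```

```text
(no output)
```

View pics/c4.png

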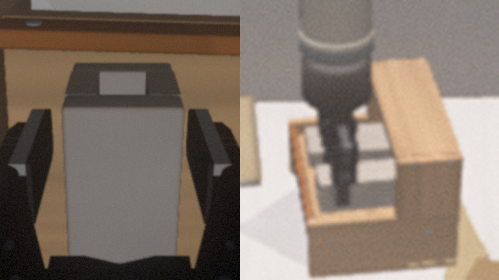

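The fingers now straddle the post (tips at columns 30–50 and 190–215 of the left crop, post at 65–183). I'll go 5 mm lower and close.

>>> {"op": "jog_arm", "data": {
  "newtons": 80,
  "series": [
    [0.62, 0, 0, 0.1, 0, 0, 0],
    [0.62, 0, 0, 0.1, 0, 0, 0],
    [0.5, 0, 0, 0, 0, 0, 0],
    [0.4, 0, 0, 0, 0, 0, 0],
    [0.3, 0, 0, 0, 0, 0, 0],
    [0.2, 0, 0, 0, 0, 0, 0],
    [0.2, 0, 0, 0, 0, 0, 0]
  ]
}}

```text
t: 11.28
position: [0.5296, 0.1464, 0.059]
tool_rot: [-0.0, -0.06, 0.998, 0.0]
ft_force: [-0.5, 0.0, 0.9]
width: 0.458
grasp_force: 81.1
```

Gripped at 40 mm. I'll lift it 28 mm.

>>> {"op": "jog_arm", "data": {
  "series": [
    [0.2, 0, 0, -0.1, 0, 0, 0],
    [0.2, 0, 0, -0.2, 0, 0, 0],
    [0.2, 0, 0, -0.2, 0, 0, 0],
    [0.2, 0, 0, -0.2, 0, 0, 0],
    [0.2, 0, 0, -0.2, 0, 0, 0],
    [0.2, 0, 0, -0.2, 0, 0, 0],
    [0.2, 0, 0, 0, 0, 0, 0]
  ]
}}

```text
t: 12.15
position: [0.5299, 0.1464, 0.0872]
tool_rot: [0.001, -0.06, 0.998, 0.0]
ft_force: [0.4, -0.7, -2.4]
width: 0.455
grasp_force: 81.0
```

```bash
python3 - <<'E'
from h import *
s=snap("wrist","w5"); b=snap("side","s5"); 
im=np.hstack([s["img"][200:480,200:440],cv2.resize(b["img"][120:250,270:390],(259,280),interpolation=cv2.INTER_CUBIC)])
cv2.imwrite("pics/c5.png",im[:,:,::-1]); st=get_state(); print(st["width"],st["grasp_force"],st["ft_force"],st["wrist_torque"])
# front top edge of post as seen
for u in (300,310,330,340):
    g=s["img"][230:330,u-4:u+5].mean((1,2)); d=np.diff(g); k=230+np.argmax(d); print(u,k+1,np.round(d.max(),1),np.round(onz(s,u,k+1,.128)*1e3,1))
E
```

```text
0.45769754383162464 80.95542985013253 [ 0.17790404  0.30300765 -2.19438498] [ 0.06206091  0.11101138 -0.01073417]
300 277 16.1 [494.7 135.4 128. ]
310 277 15.9 [494.4 138.3 128. ]
330 277 16.4 [493.7 144.3 128. ]
340 232 15.1 [479.2 145.4 128. ]
```

View pics/c5.png

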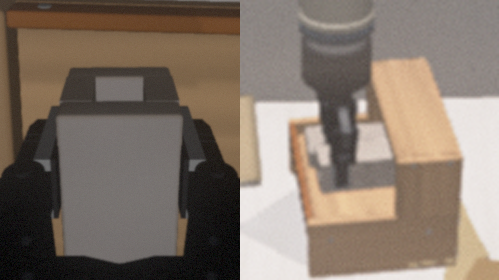

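```bash
python3 - <<'E'
from h import *
s=load("w5"); g=s["img"][260:325,296:340].mean((1,2)).astype(int); print(g.tolist())
for r in (303,315): print(r,[np.round(onz(s,320,r,z)[0]*1e3,1) for z in (.115,.12,.128,.135)])
print(np.round(proj(s,[.507,.1446,.128])),np.round(proj(s,[.507,.1446,.088])))
E
```

```text
[104, 104, 103, 103, 102, 100, 92, 75, 60, 56, 57, 58, 59, 59, 60, 67, 80, 96, 107, 110, 113, 114, 114, 114, 114, 114, 114, 114, 114, 114, 114, 114, 114, 113, 113, 114, 114, 113, 113, 110, 98, 76, 60, 56, 57, 57, 58, 58, 59, 60, 60, 60, 61, 66, 75, 90, 101, 108, 110, 112, 114, 115, 115, 114, 115]
303 [np.float64(509.6), np.float64(506.9), np.float64(502.7), np.float64(499.0)]
315 [np.float64(514.2), np.float64(511.4), np.float64(506.8), np.float64(502.9)]
[325. 316.] [324. 266.]
```

The post hangs level, with its front top edge at row 315 (x = 0.507 at z = 0.128) and its full weight carried (2.3 N). I'll draw it forward along its own axis.

>>> {"op": "jog_arm", "data": {
  "series": [
    [0.2, 0.2, 0, 0, 0, 0, 0],
    [0.2, 0.5, 0, 0, 0, 0, 0],
    [0.2, 0.7, 0, 0, 0, 0, 0],
    [0.2, 0.8, 0, 0, 0, 0, 0],
    [0.2, 0.8, 0, 0, 0, 0, 0],
    [0.2, 0.8, 0, 0, 0, 0, 0],
    [0.2, 0.8, 0, 0, 0, 0, 0],
    [0.2, 0.7, 0, 0, 0, 0, 0],
    [0.2, 0.5, 0, 0, 0, 0, 0],
    [0.2, 0.2, 0, 0, 0, 0, 0],
    [0.2, 0, 0, 0, 0, 0, 0]
  ]
}}

```text
t: 13.62
position: [0.3805, 0.1285, 0.0866]
tool_rot: [0.0, -0.06, 0.998, 0.0]
ft_force: [0.8, 0.2, -2.3]
width: 0.456
grasp_force: 80.9
```

```bash
python3 - <<'E'
from h import *
st=get_state(); print(st["width"],st["ft_force"],st["joint_positions"]); 
th=np.radians(-13); c=np.array([.5353,-.1681]); ex=np.array([np.cos(th),np.sin(th)])
t=c-.046*ex; print(t); togo([*t,.12],167)
snap("wrist","w6"); s=load("w1")
print("w1 bed pts",[np.round(onz(s,*q,.014)*1e3,1).tolist() for q in ((55,72),(38,185),(21,296))])
for n in ("side0",):
    s=load(n); im=s["img"][250:350,250:390]; g=im.max(2); m=(g<125).astype(np.uint8)
    n_,lab,stt,_=cv2.connectedComponentsWithStats(m); k=1+np.argmax(stt[1:,4]); print(stt[k])
    cnt=max(cv2.findContours((lab==k).astype(np.uint8),0,1)[0],key=cv2.contourArea)
    ap=cv2.approxPolyDP(cnt,2,True)[:,0]+250; print([(q.tolist(),np.round(onz(s,*q,.014)[:2]*1e3,1).tolist()) for q in ap])
E
```

```text
0.45563914378561476 [ 0.79008992  0.24320896 -2.3390719 ] [ 2.40808405e-01 -4.56303519e-01  1.95400800e+00  9.57912318e-06
  1.64317608e+00 -1.44978381e+00]
[ 0.49047898 -0.15775225]
pos [380.5 128.5  86.6] yaw -173.14 tilt [-0.001  0.    -1.   ] shift/25mm [ -3.    -11.892  -1.334]
turn z /0.15: 2.311
w1 bed pts [[420.7, -98.5, 14.0], [522.5, -123.6, 14.0], [642.7, -152.3, 14.0]]
[  12   53  114   39 2498]
[([262, 324], [406.8, -174.9]), ([262, 327], [407.0, -183.5]), ([371, 341], [627.9, -233.2]), ([375, 314], [645.1, -156.6]), ([369, 317], [631.4, -164.8]), ([367, 323], [625.3, -182.2]), ([360, 323], [610.7, -181.4]), ([357, 315], [606.7, -157.6]), ([284, 306], [452.7, -122.9]), ([282, 303], [448.4, -113.4]), ([275, 309], [433.5, -131.3]), ([271, 320], [425.4, -164.0])]
```

>>> {"op": "jog_arm", "data": {
  "series": [
    [0.2, -0.1, -0.4, -0.5, 0, 0, 0],
    [0.2, -0.25, -0.8, -0.5, 0, 0, 0],
    [0.2, -0.25, -1, -0.5, 0, 0, 0],
    [0.2, -0.25, -1, -0.5, 0, 0, 0],
    [0.2, -0.25, -1, -0.5, 0, 0, 0],
    [0.2, -0.25, -1, 0, 0, 0, 0],
    [0.2, -0.25, -1, 0, 0, 0, 0.3],
    [0.2, -0.25, -1, 0, 0, 0, 0],
    [0.2, -0.25, -1, 0, 0, 0, 0],
    [0.2, -0.25, -1, 0, 0, 0, 0],
    [0.2, -0.25, -1, 0, 0, 0, 0],
    [0.2, -0.25, -0.8, 0, 0, 0, 0]
  ]
}}

```text
t: 15.18
position: [0.4796, -0.1399, 0.1496]
tool_rot: [0.0, -0.037, 0.999, -0.0]
ft_force: [0.1, -0.7, -0.9]
width: 0.458
grasp_force: 80.8
```

>>> {"op": "jog_arm", "data": {
  "series": [
    [0.2, -0.1, -0.6, 0, 0, 0, 0.5],
    [0.2, -0.1, -0.3, 0, 0, 0, 0.7],
    [0.2, 0, 0, 0, 0, 0, 0.6],
    [0.2, 0, 0, 0, 0, 0, 0.2],
    [0.2, 0, 0, 0, 0, 0, 0],
    [0.2, 0, 0, 0, 0, 0, 0]
  ]
}}

```text
t: 15.92
position: [0.4852, -0.1603, 0.1491]
tool_rot: [0.0, 0.112, 0.994, 0.0]
ft_force: [0.5, -0.1, -1.9]
width: 0.457
grasp_force: 81.0
```

```bash
python3 - <<'E'
from h import *
s=snap("wrist","w7"); togo([.488,-.157,.12],166.5); print(get_state()["ft_force"])
th=np.radians(-13.5); c=np.array([.5325,-.167]); ex=np.array([np.cos(th),np.sin(th)]); ey=np.array([-ex[1],ex[0]])
f=lambda x,y,z:proj(s,[*(c+x*ex/1e3+y*ey/1e3),z/1e3])
for x,y,z in [(-127.5,40,14),(-127.5,-40,14),(107.5,40,14),(107.5,-40,14),(-127,0,98),(75,0,50)]: print((x,y,z),np.round(f(x,y,z)))
E
```

```text
pos [ 485.2 -160.2  149.1] yaw 167.15 tilt [-0. -0. -1.] shift/25mm [-0.081  0.151  1.164]
turn z /0.15: 0.075
[-1.01555351  0.1863147  -2.90795413]
(-127.5, 40, 14) [389. 110.]
(-127.5, -40, 14) [270. 109.]
(107.5, 40, 14) [370. 396.]
(107.5, -40, 14) [278. 395.]
(-127, 0, 98) [334. 115.]
(75, 0, 50) [325. 393.]
```

View pics/w7.png

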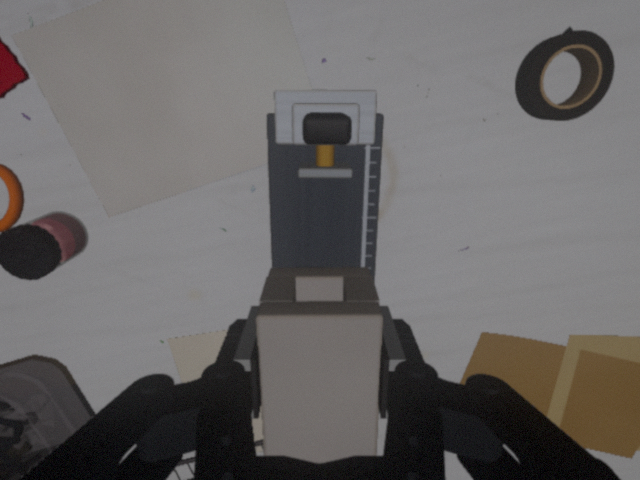

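The bed's start corners are at (268,115) and (384,115), its edges run down to (272,268) and (377,268), the tab top is at about (327,125) and the pad at (325,173). The jar and tape are clear. I'll fit the bed's edges.

```bash
cat > g.py <<'E'
from h import *
s=load("w7"); g=s["img"].mean(2)
def cross(line,th): # subpixel crossings
    i=np.where((line[:-1]-th)*(line[1:]-th)<0)[0]; return i+(th-line[i])/(line[i+1]-line[i])
L=[];Rr=[]
for v in range(150,262,4):
    a=cross(g[v,255:290],95)+255; b=cross(g[v,370:395][::-1],95); 
    if len(a): L.append(onz(s,a[0]+.0,v,.014)[:2])
    if len(b): Rr.append(onz(s,394-b[0],v,.014)[:2])
fits=[]
for A in (L,Rr):
    A=np.array(A); vx,vy,x0,y0=cv2.fitLine(A.astype(np.float32),cv2.DIST_HUBER,0,.001,.001).ravel(); k=vy/vx; fits.append((k,y0-k*x0)); print("yaw",np.degrees(np.arctan(k)),"y@.48",y0+k*(.48-x0),len(A))
k=np.mean([f[0] for f in fits]); th=np.arctan(k); b=np.mean([f[0]*.46+f[1] for f in fits])
ex=np.array([np.cos(th),np.sin(th)]); ey=np.array([-ex[1],ex[0]])
print("width",abs((fits[0][0]-fits[1][0])*.46+fits[0][1]-fits[1][1])*np.cos(th)*1e3)
P0=np.array([.46,b])
E
python3 - <<'E'
from g import *
# near end of bed: rows at columns outside the jaw plate
xs=[]
for u in (270.5,381):
    c=cross(g[100:140,int(u)],95)+100; q=onz(s,u,c[0],.014)[:2]; xs.append((q-P0)@ex); print(u,c, np.round(q*1e3,1))
o=P0+(np.mean(xs)+.1275)*ex; print("gauge origin",np.round(o*1e3,1),"yaw",np.degrees(th))
loc=lambda u,v,z:np.round(np.array([(onz(s,u,v,z)[:2]-o)@ex,(onz(s,u,v,z)[:2]-o)@ey])*1e3,1)
print("pad col profile",g[160:190,325].astype(int).tolist())
print("pad top rows168/178 z44:",loc(325,168,.044),loc(325,178,.044)); 
print("tab",g[105:150,327].astype(int).tolist()); print([loc(*q,.098).tolist() for q in ((304,113),(350,113),(327,143))])
# side view: stop face
t=o-.0459*ex; togo([*t,.0635],np.degrees(th)+180)
E
```

```text
yaw -13.209735 y@.48 -0.19823544 28
yaw -13.179563 y@.48 -0.11644604 28
width 79.619354
270.5 [112.75862069] [ 401.7 -176.5]
381 [113.6091954] [ 418.9 -103.8]
gauge origin [ 534.2 -170.1] yaw -13.194649
pad col profile [82, 83, 79, 86, 78, 81, 68, 64, 73, 90, 101, 107, 110, 109, 110, 102, 95, 79, 62, 52, 55, 53, 55, 51, 51, 52, 47, 53, 51, 54]
pad top rows168/178 z44: [-95.4   0.2] [-89.1   0.3]
tab [123, 127, 130, 130, 131, 132, 126, 91, 59, 42, 40, 38, 40, 42, 48, 48, 54, 53, 51, 49, 54, 51, 50, 45, 48, 51, 43, 45, 45, 43, 45, 39, 39, 34, 39, 39, 29, 32, 38, 61, 76, 83, 82, 81, 86]
[[-130.0, -10.9], [-130.1, 11.1], [-116.1, 0.3]]
pos [ 485.2 -160.2  149.1] yaw 167.15 tilt [-0. -0. -1.] shift/25mm [-0.164  0.064  3.424]
turn z /0.15: 0.04
```

>>> {"op": "jog_arm", "data": {
  "series": [
    [0.2, -0.16, 0.06, 0.5, 0, 0, 0.04],
    [0.2, 0, 0, 0.9, 0, 0, 0],
    [0.2, 0, 0, 0.9, 0, 0, 0],
    [0.2, 0, 0, 0.9, 0, 0, 0],
    [0.2, 0, 0, 0.8, 0, 0, 0],
    [0.2, 0, 0, 0.5, 0, 0, 0],
    [0.2, 0, 0, 0.3, 0, 0, 0],
    [0.2, 0, 0, 0.2, 0, 0, 0],
    [0.2, 0, 0, 0.1, 0, 0, 0],
    [0.2, 0, 0, 0, 0, 0, 0]
  ]
}}

```text
t: 17.23
position: [0.4896, -0.1598, 0.0219]
tool_rot: [0.0, 0.115, 0.993, -0.0]
ft_force: [-0.7, 0.9, -4.0]
width: 0.46
grasp_force: 81.0
```

```bash
python3 - <<'E'
from g import *
o=np.array([.5342,-.1701]); togo([*(o-.0461*ex),.013],np.degrees(th)+180); print(get_state()["ft_force"])
E
```

```text
yaw -13.209735 y@.48 -0.19823544 28
yaw -13.179563 y@.48 -0.11644604 28
width 79.619354
pos [ 489.6 -159.8   21.9] yaw 166.75 tilt [-0.001 -0.    -1.   ] shift/25mm [0.012 0.006 0.354]
turn z /0.15: -0.007
[-0.65935236  0.90818444 -3.99446771]
```

Position is good. I'll lower the last 9 mm gently until contact.

>>> {"op": "jog_arm", "data": {
  "series": [
    [0.2, 0, 0, 0.1, 0, 0, 0],
    [0.2, 0, 0, 0.1, 0, 0, 0],
    [0.2, 0, 0, 0.06, 0, 0, 0],
    [0.2, 0, 0, 0, 0, 0, 0]
  ]
}}

```text
t: 17.73
position: [0.4892, -0.1596, 0.0148]
tool_rot: [-0.0, 0.115, 0.993, 0.0]
ft_force: [0.0, -1.0, -2.0]
width: 0.456
grasp_force: 81.0
```

>>> {"op": "jog_arm", "data": {
  "series": [
    [0.2, 0, 0, 0.04, 0, 0, 0],
    [0.2, 0, 0, 0.03, 0, 0, 0],
    [0.2, 0, 0, 0, 0, 0, 0]
  ]
}}

```text
t: 18.1
position: [0.4893, -0.1597, 0.0132]
tool_rot: [-0.0, 0.115, 0.993, 0.0]
ft_force: [-0.0, -0.2, -1.8]
width: 0.455
grasp_force: 81.0
```

>>> {"op": "jog_arm", "data": {
  "series": [
    [0.2, 0, 0, 0.03, 0, 0, 0],
    [0.2, 0, 0, 0.02, 0, 0, 0],
    [0.2, 0, 0, 0, 0, 0, 0]
  ]
}}

```text
t: 18.48
position: [0.4894, -0.1597, 0.013]
tool_rot: [0.0, 0.115, 0.993, -0.0]
ft_force: [-4.0, 1.8, 5.0]
width: 0.454
grasp_force: 81.7
```

Contact. I'll release gently and rise.

>>> {"op": "jog_arm", "data": {
  "newtons": 20,
  "series": [
    [0.45, 0, 0, 0, 0, 0, 0],
    [0.48, 0, 0, 0, 0, 0, 0],
    [0.55, 0, 0, 0, 0, 0, 0],
    [0.65, 0, 0, 0, 0, 0, 0],
    [0.7, 0, 0, 0, 0, 0, 0],
    [0.7, 0, 0, 0, 0, 0, 0]
  ]
}}

```text
t: 19.23
position: [0.4894, -0.1597, 0.012]
tool_rot: [-0.0, 0.115, 0.993, 0.0]
ft_force: [0.2, 0.5, -0.2]
width: 0.7
grasp_force: 0.0
```

>>> {"op": "jog_arm", "data": {
  "series": [
    [0.7, 0, 0, -0.2, 0, 0, 0],
    [0.7, 0, 0, -0.5, 0, 0, 0],
    [0.7, 0, 0, -0.8, 0, 0, 0],
    [0.7, 0, 0, -1, 0, 0, 0],
    [0.7, 0, 0, -1, 0, 0, 0],
    [0.7, 0, 0, -1, 0, 0, 0],
    [0.7, 0, 0, -0.5, 0, 0, 0],
    [0.7, 0, 0, 0, 0, 0, 0]
  ]
}}

```text
t: 20.23
position: [0.49, -0.16, 0.1387]
tool_rot: [0.001, 0.115, 0.993, -0.0]
ft_force: [0.6, 0.2, -0.8]
width: 0.698
grasp_force: 0.0
```

```bash
python3 - <<'E'
from g import *
o=np.array([.5342,-.1701]); s=snap("wrist","w8"); g=s["img"].mean(2); hsv=cv2.cvtColor(s["img"],cv2.COLOR_RGB2HSV)
f=lambda x,y,z:proj(s,[*(o+x*ex/1e3+y*ey/1e3),z/1e3])
loc=lambda u,v,z:np.round(np.array([(onz(s,u,v,z)[:2]-o)@ex,(onz(s,u,v,z)[:2]-o)@ey])*1e3,1)
for p in [(-69,0,54),(51,0,54),(-69,20,54),(-69,-20,54),(-90,0,44),(75,0,50),(-123,0,98)]: print(p,np.round(f(*p)))
u0,v0=f(-69,0,54); u0=int(u0);v0=int(v0)
print("col",v0,g[v0-15:v0+15,u0-14].astype(int).tolist())
for x in (-60,-45):
    u,v=map(int,np.round(f(x,0,54))); r=g[v,u-90:u+90]; print(x,(u,v),r[::3].astype(int).tolist())
st=get_state(); print(st["position"],st["ft_force"],st["t"])
E
```

```text
yaw -13.209735 y@.48 -0.19823544 28
yaw -13.179563 y@.48 -0.11644604 28
width 79.619354
(-69, 0, 54) [322. 209.]
(51, 0, 54) [322. 375.]
(-69, 20, 54) [355. 209.]
(-69, -20, 54) [289. 209.]
(-90, 0, 44) [322. 172.]
(75, 0, 50) [322. 399.]
(-123, 0, 98) [323. 119.]
col 209 [54, 54, 53, 64, 85, 98, 108, 108, 110, 108, 102, 87, 67, 58, 66, 83, 98, 109, 110, 111, 108, 107, 105, 111, 110, 110, 109, 107, 110, 108]
-60 (322, 224) [135, 135, 132, 134, 131, 134, 134, 133, 135, 132, 134, 129, 56, 61, 57, 58, 57, 57, 60, 103, 107, 109, 108, 109, 108, 110, 109, 108, 107, 110, 108, 109, 106, 108, 107, 108, 109, 108, 108, 103, 69, 57, 55, 68, 125, 71, 56, 58, 61, 128, 132, 136, 132, 132, 136, 133, 136, 135, 134, 135]
-45 (322, 247) [134, 134, 137, 133, 133, 135, 134, 132, 134, 132, 133, 136, 75, 60, 61, 63, 58, 57, 59, 98, 111, 111, 107, 110, 111, 109, 110, 109, 109, 110, 110, 110, 110, 107, 110, 109, 108, 109, 108, 109, 64, 60, 58, 92, 119, 57, 59, 59, 89, 131, 131, 133, 131, 134, 133, 134, 134, 132, 135, 133]
[ 0.48946186 -0.15973577  0.13725351] [ 0.45573623  0.17805599 -0.09276459] 20.275
```

The post lies centred on the bed, its near end at x = -69 as planned. The fingers, shut, will push the tab from behind: first back off beyond it, then lower.

>>> {"op": "jog_arm", "data": {
  "series": [
    [0, 0.4, 0, 0, 0, 0, 0],
    [0, 0.9, 0, 0, 0, 0, 0],
    [0, 1, 0, 0, 0, 0, 0],
    [0, 1, 0, 0, 0, 0, 0],
    [0, 0.9, 0, 0, 0, 0, 0],
    [0, 0.6, 0, 0, 0, 0, 0],
    [0, 0, 0, 0.4, 0, 0, 0],
    [0, 0, 0, 0.8, 0, 0, 0],
    [0, 0, 0, 0.8, 0, 0, 0],
    [0, 0, 0, 0.5, 0, 0, 0],
    [0, 0, 0, 0.2, 0, 0, 0],
    [0, 0, 0, 0, 0, 0, 0]
  ]
}}

```text
t: 21.78
position: [0.3726, -0.1322, 0.0693]
tool_rot: [-0.0, 0.115, 0.993, 0.0]
ft_force: [-0.4, -0.2, 0.4]
width: 0.004
grasp_force: 0.0
```

```bash
cat > l.py <<'E'
from h import *
th=np.radians(-13.195); ex=np.array([np.cos(th),np.sin(th)]); ey=np.array([-ex[1],ex[0]]); o=np.array([.5342,-.1701])
def L(p): return np.round(np.array([(np.array(p[:2])-o)@ex,(np.array(p[:2])-o)@ey])*1e3,1)
E
python3 - <<'E'
from l import *
s=snap("wrist","w9"); p,M=tool(); st=get_state(); print(L(p),p[2],st["width"],st["ft_force"],st["t"]); togo([*(o-.167*ex),.066],np.degrees(th)+180)
g=s["img"].max(2); m=(g<70).astype(np.uint8); 
print("tab dark rows at col",[ (u,np.where(m[250:480,u])[0][[0,-1]]+250 if m[250:480,u].any() else None) for u in (300,320,340)])
for dz in (-.02,-.01,0,.022): print(dz,np.round(proj(s,p+M@np.array([.011,0,dz]))),np.round(proj(s,p+M@np.array([-.011,0,dz]))))
print("tab top front/back rows",[np.round(proj(s,[*(o+x*ex),.098])) for x in (-.130,-.116)])
print(g[240:480:4,320].tolist())
E
```

```text
[-1.658e+02 -1.000e-01] 0.0698693269818454 0.0005548981473575743 [ 0.32497483 -0.17422825  0.52930833] 21.825
pos [ 372.8 -132.3   69.9] yaw 166.74 tilt [-0. -0. -1.] shift/25mm [0.05  0.002 0.155]
turn z /0.15: -0.007
tab dark rows at col [(300, array([307, 479])), (320, array([305, 479])), (340, array([307, 479]))]
-0.02 [323. 317.] [323. 367.]
-0.01 [323. 304.] [323. 352.]
0 [323. 292.] [322. 338.]
0.022 [322. 271.] [322. 313.]
tab top front/back rows [array([323., 435.]), array([323., 463.])]
[127, 123, 127, 124, 126, 124, 107, 122, 127, 127, 126, 127, 129, 129, 124, 126, 84, 34, 33, 33, 26, 26, 30, 33, 29, 28, 23, 16, 21, 24, 31, 33, 33, 29, 29, 31, 31, 32, 32, 21, 21, 24, 26, 22, 12, 13, 9, 4, 8, 13, 14, 11, 18, 7, 8, 3, 4, 7, 3, 7]
```

Shut, the tip shows at row 305, so about z = 0.080. I'll lower 6 mm and close in on the tab.

>>> {"op": "jog_arm", "data": {
  "series": [
    [0, 0, 0, 0.24, 0, 0, 0],
    [0, -0.3, 0, 0, 0, 0, 0],
    [0, -0.3, 0, 0, 0, 0, 0],
    [0, -0.15, 0, 0, 0, 0, 0],
    [0, 0, 0, 0, 0, 0, 0]
  ]
}}

```text
t: 22.45
position: [0.3911, -0.1365, 0.0635]
tool_rot: [-0.0, 0.115, 0.993, 0.0]
ft_force: [-0.3, -0.6, 0.3]
width: -0.003
grasp_force: 0.0
```

>>> {"op": "jog_arm", "data": {
  "series": [
    [0, -0.1, 0, 0, 0, 0, 0],
    [0, -0.1, 0, 0, 0, 0, 0],
    [0, -0.1, 0, 0, 0, 0, 0],
    [0, -0.1, 0, 0, 0, 0, 0]
  ]
}}

```text
t: 22.95
position: [0.3993, -0.1385, 0.0636]
tool_rot: [-0.002, 0.115, 0.993, 0.0]
ft_force: [-7.7, 2.4, 5.1]
width: 0.004
grasp_force: 4.2
```

>>> {"op": "jog_arm", "data": {
  "series": [
    [0, -0.1, 0, 0, 0, 0, 0],
    [0, -0.1, 0, 0, 0, 0, 0],
    [0, -0.1, 0, 0, 0, 0, 0],
    [0, -0.1, 0, 0, 0, 0, 0]
  ]
}}

```text
t: 23.45
position: [0.4089, -0.1407, 0.0636]
tool_rot: [-0.002, 0.115, 0.993, 0.0]
ft_force: [-8.4, 2.1, 4.6]
width: 0.003
grasp_force: 4.2
```

The slide moves at about 8 N. I'll continue towards the post.

>>> {"op": "jog_arm", "data": {
  "series": [
    [0, -0.1, 0, 0, 0, 0, 0],
    [0, -0.1, 0, 0, 0, 0, 0],
    [0, -0.1, 0, 0, 0, 0, 0],
    [0, -0.1, 0, 0, 0, 0, 0],
    [0, -0.1, 0, 0, 0, 0, 0],
    [0, -0.1, 0, 0, 0, 0, 0]
  ]
}}

```text
t: 24.2
position: [0.4231, -0.144, 0.0636]
tool_rot: [-0.002, 0.115, 0.993, 0.0]
ft_force: [-9.2, 3.0, 6.9]
width: 0.002
grasp_force: 5.1
```

>>> {"op": "jog_arm", "data": {
  "series": [
    [0, -0.06, 0, 0, 0, 0, 0],
    [0, -0.06, 0, 0, 0, 0, 0],
    [0, -0.06, 0, 0, 0, 0, 0],
    [0, -0.06, 0, 0, 0, 0, 0]
  ]
}}

```text
t: 24.7
position: [0.429, -0.1454, 0.0636]
tool_rot: [-0.002, 0.115, 0.993, 0.0]
ft_force: [-9.6, 3.0, 6.5]
width: 0.0
grasp_force: 5.0
```

```bash
python3 - <<'E'
from l import *
p,M=tool(); st=get_state(); print(L(p),p[2],np.array(st["ft_force"])[:2]@ex,st["ft_force"],st["t"])
s=snap("side","s9"); a=load("side0")
g=s["img"].astype(int)
# stop face location in side0 again, and post far end top edge in s9 (z=.054)
u=[proj(s,[*(o+x*ex/1e3),.054]) for x in (40,50,60,70,80)]; print(np.round(u,1).tolist())
n=60; P=[proj(s,[*(o+x*ex/1e3),.054]) for x in range(-70,100,3)]
print([int(cv2.getRectSubPix(s["img"].mean(2).astype(np.float32),(1,1),(float(q[0]),float(q[1])))[0,0]) for q in P])
E
```

```text
[-108.1    0. ] 0.06358760541271413 -10.040553347244494 [-9.61451786  2.9784125   6.50254565] 24.7
[[342.4, 309.0], [347.2, 309.7], [352.1, 310.3], [357.0, 310.9], [361.8, 311.5]]
[176, 156, 175, 196, 199, 203, 208, 207, 204, 206, 205, 207, 206, 207, 208, 208, 207, 207, 208, 205, 208, 206, 206, 207, 207, 207, 208, 206, 207, 208, 208, 207, 209, 208, 208, 211, 208, 209, 209, 208, 208, 209, 208, 202, 156, 143, 161, 154, 162, 183, 154, 118, 109, 143, 180, 147, 145]
```

The pad is now pushing the loose post (about 9.8 N); its far end is near +62 and the stop near +74. I'll go slowly.

>>> {"op": "jog_arm", "data": {
  "series": [
    [0, -0.06, 0, 0, 0, 0, 0],
    [0, -0.06, 0, 0, 0, 0, 0],
    [0, -0.06, 0, 0, 0, 0, 0],
    [0, -0.06, 0, 0, 0, 0, 0]
  ]
}}

```text
t: 25.25
position: [0.4348, -0.1468, 0.0636]
tool_rot: [-0.002, 0.115, 0.993, 0.0]
ft_force: [-8.9, 3.6, 5.6]
width: 0.002
grasp_force: 5.0
```

>>> {"op": "jog_arm", "data": {
  "series": [
    [0, -0.04, 0, 0, 0, 0, 0],
    [0, -0.04, 0, 0, 0, 0, 0],
    [0, -0.04, 0, 0, 0, 0, 0]
  ]
}}

```text
t: 25.62
position: [0.4377, -0.1475, 0.0636]
tool_rot: [-0.002, 0.115, 0.993, 0.0]
ft_force: [-9.6, 2.5, 6.0]
width: -0.001
grasp_force: 5.0
```

>>> {"op": "jog_arm", "data": {
  "series": [
    [0, -0.04, 0, 0, 0, 0, 0]
  ]
}}

```text
t: 25.75
position: [0.4387, -0.1477, 0.0636]
tool_rot: [-0.002, 0.115, 0.993, 0.0]
ft_force: [-10.7, 2.6, 6.8]
width: -0.003
grasp_force: 5.0
```

>>> {"op": "jog_arm", "data": {
  "series": [
    [0, -0.04, 0, 0, 0, 0, 0]
  ]
}}

```text
t: 25.88
position: [0.4397, -0.1479, 0.0636]
tool_rot: [-0.002, 0.115, 0.993, 0.0]
ft_force: [-9.9, 2.8, 5.7]
width: 0.001
grasp_force: 5.0
```

The grasp_force reading (4.2 sliding, 5.0 pushing the post) is a cleaner indicator than the wrist force. I'll continue in 1 mm steps.

>>> {"op": "jog_arm", "data": {
  "series": [
    [0, -0.04, 0, 0, 0, 0, 0]
  ]
}}

```text
t: 26.0
position: [0.4407, -0.1482, 0.0636]
tool_rot: [-0.002, 0.115, 0.993, 0.0]
ft_force: [-9.8, 2.0, 5.7]
width: -0.002
grasp_force: 5.0
```

>>> {"op": "jog_arm", "data": {
  "series": [
    [0, -0.04, 0, 0, 0, 0, 0]
  ]
}}

```text
t: 26.12
position: [0.4415, -0.1484, 0.0636]
tool_rot: [-0.002, 0.115, 0.993, 0.0]
ft_force: [-10.6, 2.5, 6.3]
width: -0.002
grasp_force: 5.5
```

>>> {"op": "jog_arm", "data": {
  "series": [
    [0, -0.04, 0, 0, 0, 0, 0]
  ]
}}

```text
t: 26.25
position: [0.4424, -0.1485, 0.0636]
tool_rot: [-0.003, 0.115, 0.993, 0.0]
ft_force: [-10.9, 3.4, 6.9]
width: 0.0
grasp_force: 5.8
```

>>> {"op": "jog_arm", "data": {
  "series": [
    [0, -0.04, 0, 0, 0, 0, 0]
  ]
}}

```text
t: 26.38
position: [0.4432, -0.1487, 0.0636]
tool_rot: [-0.003, 0.115, 0.993, 0.0]
ft_force: [-11.6, 3.0, 6.0]
width: 0.003
grasp_force: 6.1
```

The post met the stop at about x = 0.441 and the pad is now in by roughly 1.9 mm (0.35 on this reading per mm). About 2 mm more.

>>> {"op": "jog_arm", "data": {
  "series": [
    [0, -0.04, 0, 0, 0, 0, 0]
  ]
}}

```text
t: 26.5
position: [0.4441, -0.149, 0.0636]
tool_rot: [-0.003, 0.115, 0.993, 0.0]
ft_force: [-11.7, 3.1, 7.2]
width: -0.002
grasp_force: 6.4
```

>>> {"op": "jog_arm", "data": {
  "series": [
    [0, -0.04, 0, 0, 0, 0, 0],
    [0, 0, 0, 0, 0, 0, 0]
  ]
}}

```text
t: 26.75
position: [0.445, -0.1492, 0.0636]
tool_rot: [-0.003, 0.115, 0.993, 0.0]
ft_force: [-12.4, 3.1, 6.9]
width: -0.0
grasp_force: 6.3
```

>>> {"op": "jog_arm", "data": {
  "series": [
    [0, 0.05, 0, 0, 0, 0, 0],
    [0, 0.3, 0, 0, 0, 0, 0],
    [0, 0.6, 0, 0, 0, 0, 0],
    [0, 0, 0, -0.5, 0, 0, 0],
    [0, 0, 0, -1, 0, 0, 0],
    [0, 0, 0, -1, 0, 0, 0],
    [0, 0, 0, -1, 0, 0, 0],
    [0, -0.8, 0, -0.6, 0, 0, 0],
    [0, -0.8, 0, 0, 0, 0, 0],
    [0, 0, 0, 0, 0, 0, 0]
  ]
}}

```text
t: 28.0
position: [0.4641, -0.1538, 0.1667]
tool_rot: [0.0, 0.115, 0.993, -0.0]
ft_force: [-0.2, 0.4, 0.4]
width: -0.004
grasp_force: 0.0
```

```bash
python3 - <<'E'
from l import *
s=snap("wrist","w10"); b=snap("side","s10"); st=get_state(); print(st["position"],st["ft_force"],st["t"])
g=s["img"].mean(2).astype(np.float32)
def prof(y,z,xs,s=s,g=g):
    P=[proj(s,[*(o+x*ex/1e3+y*ey/1e3),z/1e3]) for x in xs]
    return [int(g[int(round(q[1])),int(round(q[0]))]) if 0<=q[0]<639 and 0<=q[1]<479 else -1 for q in P]
print("tab top z98 x=-110..-60:",prof(0,98,range(-110,-59,2)))
print("post/pad z54,y14 x=-80..-30:",prof(14,54,range(-80,-29,2)))
print("pad z44 y0 x=-80..-30:",prof(0,44,range(-80,-29,2)))
gb=b["img"].mean(2).astype(np.float32); P=lambda y,z,xs:prof(y,z,xs,b,gb)
print("side z54 y0 x=40..95:",P(0,54,range(40,96,2))); print("side y across at x=10 z54:",P(0,54,[10]),[P(y,54,[10])[0] for y in range(-34,36,3)],[P(y,54,[60])[0] for y in range(-34,36,3)])
E
```

```text
[ 0.46294173 -0.15346499  0.16616661] [-0.28673665  0.57773343  0.56985874] 28.1
tab top z98 x=-110..-60: [106, 125, 128, 103, 60, 70, 121, 127, 43, 31, 32, 35, 34, 34, 33, 31, 37, 42, 36, 32, 38, 90, 64, 106, 105, 106]
post/pad z54,y14 x=-80..-30: [122, 122, 132, 124, 119, 115, 93, 76, 43, 40, 39, 37, 39, 51, 84, 101, 64, 93, 106, 106, 104, 108, 102, 104, 105, 109]
pad z44 y0 x=-80..-30: [122, 43, 31, 33, 28, 31, 34, 34, 34, 34, 37, 37, 42, 36, 35, 32, 45, 97, 71, 91, 108, 107, 107, 103, 105, 105]
side z54 y0 x=40..95: [210, 211, 211, 209, 207, 211, 209, 209, 209, 211, 207, 208, 210, 211, 209, 208, 198, 177, 182, 176, 156, 125, 114, 113, 131, 174, 184, 146]
side y across at x=10 z54: [205] [125, 124, 123, 121, 125, 135, 171, 200, 210, 207, 208, 206, 205, 206, 205, 201, 205, 206, 204, 214, 224, 231, 231, 232] [119, 121, 124, 124, 121, 138, 172, 204, 212, 211, 211, 210, 207, 207, 210, 207, 209, 205, 207, 215, 222, 231, 232, 232]
```

Tab front edge is at -68.5, so the free pad face would stand at -43.5. The post's near end is at -47, so the pad is in about 3.5–4 mm. The post's far end is at +73, on the stop. The robot is clear, so I'll hand in.

```bash
python3 -c "
from station import arm
print(arm.finish_job())"
```

```text
the job is handed in; nothing more can be done
None
```

The job is handed in at about 28 s of robot time: the square post lies centred on the gauge against the stop, with the jaw shut and its pad pressed in an estimated 3.5–4 mm of 8, and the robot clear of everything.

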